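Arm the kitchen mill: fader to the clip, lid held half-way to its click

TASK

First slide the mill's black speed fader to the red clip beside its track. Then put the blue bayonet lid into the mill's mouth, both lugs down through the notches, and twist it clockwise against its spring until the bar grip points at the yellow marks, half-way to the red ones. Finish while still gripping the lid and holding it at yellow: let go and it springs back, and if it clicks at red the motor starts, so never turn it that far; leave the clip, bowl, jar and cup alone.

Things in the scene. Friction and masses are not known exactly. Their poses are not given: they have to be found in the camera images.
- mill: White countertop mill, fixed, on the left or right, turned a little. Origin: on the counter under the centre of its round mouth, z up; its console with the fader lies towards -x. Case 160 wide (y), x = -185 to +70, top at 60; steel collar round the mouth, outer diameter 112, top at 100. Marks on the rim clockwise of both notches (from above): yellow at 0.5 rad, red at 1.0 rad (click).
- mouth (a point): Centre of the mouth at the ledge top, 100 above the counter, where the lid's cap rests; axes as the mill's. The ledge has a 70 hole, is 6 thick, open below down to 59. Two notches 20 wide on the mill's +x and -x sides reach 46 from the axis; the lid's lugs go down there. Stops block counter-clockwise turning beyond about 0.12 rad.
- yellow_mark (a point): Yellow half-way mark on the rim, 12 by 7, 49 from the mouth's axis, 0.5 rad clockwise of the +x notch; its twin lies opposite. The bar grip's two ends must point at these. Axes as the mill's.
- catch (a joint): Sprung orange ring with two tabs under the ledge, rad, 0 at rest, growing as the lid turns clockwise. The lugs meet the tabs after about 0.10 rad, so it reads lid turn minus 0.10 (yellow about 0.40, red about 0.90; the click comes just before red). Pushes back with 0.05 N m at 0, rising to 0.27 at 0.9, and turns the lid back if let go.
- fader (a joint): Speed fader, m, 0 at the mill's -y end of its track, growing to 0.09 at the +y end; the track runs along the mill's y, 130 in front (-x) of the mouth's axis. It stays where left; about 1.5 N to move.
- fader_top (a point): Centre of the top of the fader's black grip: 28 (x) by 20 (y), standing 40 above the aluminium track housing (housing 40 wide, 140 long, top at 74 above the counter, grip top at about 114). Axes as the mill's.
- clip_mark (a point): Red marker clip on the -x edge of the track, its narrow tongue (6 wide) showing where along y the centre of the fader must stand; stiff on its rail (15 N), leave it where it is. Axes as the mill's.
- lid: Blue bayonet lid, about 160 g, upright on the counter. Origin: centre of its underside, z up. Plug of diameter 66, z = 0 to 16; cap of diameter 84, 16 to 24; bar grip along x, 60 long, 18 thick (y), 24 to 54. Two orange lugs at +x and -x, under the bar's ends: 12 wide, out to 41 from the axis, z = 1 to 8; either may go in either notch. Seated, its origin is 84 above the counter.
- bowl: Small steel bowl, diameter 104, 45 high, beyond the work; leave it alone. Origin: centre of its underside.
- jar: Amber glass jar with red cap, diameter 72, 110 high, on the left; leave it alone. Origin: centre of its underside.
- cup: Blue mug, diameter 72, 75 high, on the right; leave it alone. Origin: centre of its underside.
There are look-alikes about, which are no part of the job. What is shaped like the lid but pink or turquoise is not meant.

How it is judged:
By the outcome, as a careful person would: the job done as asked, in the order asked, and still so for the second after the job is handed in, while the arm keeps its last pose, push and grip.
It also fails if it takes over 58 s, if anything falls off the work surface, if the arm or the gripper's body presses on something with over 40 N, if the wrist force passes 120 N, or if a joint passes its speed limit or range.

ROBOT

A 6-joint arm with a two-finger parallel gripper is mounted at the origin on the work surface. World frame = base frame: x ahead of the robot, y to its left, z up, the work surface at z = 0. Lengths are in m, angles in rad, forces in N, time in s.
With the tool pointing down it reaches from about 0.3 to 0.875 m from the base axis. Payload 4.2 kg.
Tool frame: the origin (TCP) lies between the finger pads; the fingertips stand 14 mm ahead of it and the grasp point (between the pads) lies 5 mm behind it; z points along the fingers, y is the line along which they close (so a half turn about z gives the same grasp; the last joint's range is limited). The gripper opens to 85 mm and grips with 20 to 120 N. Pads are 22 mm wide; open, the fingers measure 114 mm over their backs; the gripper's body (76 mm by 85 mm) begins 54 mm behind the grasp point. The pads swing forward as they close: fully open they stand 13 mm farther back than shut.
Start: joints at [-1.191, 0.32, 1.565, -0, 1.257, -0.02], TCP at [0.224, -0.53, 0.245] pointing down, gripper open.
Joint ranges: [-3.11, 3.11], [-0.84, 2.01], [0.21, 2.61], [-1.34, 4.49], [0.05, 2.63], [-2.56, 2.56]. Speed limits (rad/s): [2.57, 2.57, 3.14, 3.14, 3.14, 3.14].

INTERFACE

Orientations are given as a rotation vector (axis times angle).
In Python, from cell import bot gives the robot as it stands.
- The arm moves only by the tool send_rows, never from a script. Its argument "deltas" is one flat list of numbers, 7 for each row, row after row: the shift along the tool's x, y, z in mm, then the turn, a rotation vector about the tool's x, y, z in rad, then the opening, from -1 (shut) to 1 (fully open). A call has 1 to 10 rows; each row is the pose to reach, as a shift and turn from the pose commanded when the call began, along the tool's axes at that moment; what a row does not reach only later rows make up. A row lasts 1/10 s, in which the tool goes at most 50 mm and 8.59 degrees, less where a joint would pass 70% of its speed; a pose out of reach is approached as far as the arm can. A call with a gripper value outside its range is refused whole. The fingers move at their own pace and stop on an object; "squeeze" is the grip in N (left out, the last holds). Time passes only in rows, so rows that repeat a pose let the fingers close. It gives the time, the measured TCP pose, the force, the opening and the grip force at its end, in the units of the state.
- bot.get_obs(): the state, without advancing time (a new reading comes with each control period).
- bot.get_image(name): name is "scene" or "side" or "wrist"; returns (picture, depth): 384x512x3 uint8, blue, green, red; 384x512 float32, m along the optical axis (not along the pixel's ray), 0 where there is no reading.
- bot.camera_model(name): a dict with "vertical_fov" (degrees; the focal length in pixels is half the picture's height over the tangent of half this angle, whatever the lens; pixels are square), "cx", "cy" (the principal point, pixels), "eye" and "attitude" of the camera in the world; the wrist camera has in their place "tool_from_camera" (4x4, takes a point from camera to tool coordinates, whose origin is the TCP and whose axes are the flange's). Camera axes: x right, y down, z forward; pixel columns grow to the right and rows downward; lengths in m; the calibration is good to about 2 mm. A picture is of the moment at which its call begins: read the wrist's pose just before it. camera_model takes no time and is no camera call.
- bot.close_job(): hands the job in; it is judged then, once.
Trained networks look in the newest picture that a camera, given by its name, has taken for a name from the list of things; names that differ only in an ending like _2 or _b are one class to them, and where a whole thing is asked for, a point or a joint stands for the part that bears it (a point fixed in the world has none). Each returns a list of dicts, best first, with "p" (0 to 1); they miss things now and then, are a little off and sometimes report something else, mostly with a low value. They report only what shows in the picture. A call takes as long as a camera call. They do not tell look-alikes from the thing itself.
- bot.spot_in(camera, target): "position" ([x, y, z] in m, in world coordinates, good to about 4 mm: the middle of the surface that is visible of it).
- bot.masks_of(camera, target): "pixels" (384x512 bool, what is visible of it).
The state is a dict: "time": time; "joints": joint angles; "qvel": joint speeds; "joint_efforts": joint torques, N m; "tcp_pos": TCP position; "ee_rot": TCP orientation; "ft_force": force on the tool from outside, world axes, zero at the start; "wrist_torque": the same for the moment, N m; "width": finger opening in m; "grasp_force": force on a finger pad.
Only numpy, scipy, OpenCV 4.12 (cv2) and the standard library are available. Lean on these libraries where they do the work, as an engineer would, in place of code of your own. Each camera call takes 0.05 s, during which the arm holds its last target. There are 200 camera calls.

## Working session

There is one attempt and no reset: what is moved stays moved. The work goes in short steps, Python scripts to look and compute and a tool call to move; the robot and the scene stay as the last step left them, time stands still between calls to the robot, and variables do not carry over. Pictures are saved under pics/ and viewed, at most 10 in all, crops included, and the job is handed in when it is done.

Besides the shell and the picture viewer there is one more tool, called after "Request:" as name(argument=value, ...), one argument or row to a line, values as JSON. send_rows: Moves the arm, as the interface text tells. Its arguments: {"type":"object","properties":{"deltas":{"type":"array","items":{"type":"number"}},"squeeze":{"type":"number"}},"required":["deltas"]}

```bash
mkdir -p pics; ls
python3 - <<'E'
from cell import bot
import cv2,numpy as np
o=bot.get_obs();print(o)
a,d=bot.get_image("scene");b,d2=bot.get_image("side")
cv2.imwrite("pics/scene.png",a);cv2.imwrite("pics/side.png",b)
np.savez("im0.npz",a=a,d=d,b=b,d2=d2)
for c in("scene","side","wrist"):print(c,bot.camera_model(c))
for t in("mill","mouth","lid","fader_top","clip_mark","yellow_mark","bowl","jar","cup"):
  print(t,[(np.round(r["position"],3),round(r["p"],2)) for r in bot.spot_in("scene",t)])
E
```

```text
pics
{'time': 0.0, 'joints': array([-1.19101667e+00,  3.20316372e-01,  1.56568647e+00,  4.65337813e-06,
        1.25738940e+00, -2.00147608e-02]), 'qvel': array([-1.41014981e-03,  2.96919226e-05, -1.45752641e-04,  1.43526389e-03,
        7.69819033e-04,  1.00386727e-03]), 'joint_efforts': array([-1.86117519e-03, -4.15528142e+01, -2.34164858e+01, -6.38722440e-05,
        8.09723890e-03, -1.11303189e-05]), 'tcp_pos': array([ 0.22363349, -0.52923944,  0.24446529]), 'ee_rot': array([-3.07729844e+00, -6.23467660e-01,  4.98629837e-04]), 'ft_force': array([ 0.24212026, -0.03585768,  0.50891134]), 'wrist_torque': array([-0.0345852 ,  0.01897672,  0.00230164]), 'grasp_force': 0.0, 'width': 0.08551739211993355}
scene {'vertical_fov': 44.486503750960125, 'cx': 258.53819825425893, 'cy': 189.14440445708246, 'eye': array([1.4938349 , 0.30644413, 1.2389399 ]), 'attitude': array([-1.50556452, -2.15220402,  0.7643094 ])}
side {'vertical_fov': 44.819213506870156, 'cx': 247.2090193935266, 'cy': 192.1285894130261, 'eye': array([0.49301313, 1.01281021, 1.01008176]), 'attitude': array([-0.13909775,  2.834
[... 244 characters left out ...]
 -2.21285600e-05, -1.50145964e-04,
        -5.85392586e-04],
       [ 1.36510059e-04, -3.01173439e-01,  9.53569369e-01,
        -1.28204881e-01],
       [ 0.00000000e+00,  0.00000000e+00,  0.00000000e+00,
         1.00000000e+00]])}
mill [(array([ 0.589, -0.123,  0.06 ]), 0.89)]
mouth [(array([ 0.587, -0.124,  0.059]), 0.59)]
lid [(array([0.555, 0.307, 0.026]), 0.89), (array([0.422, 0.139, 0.024]), 0.83), (array([0.584, 0.168, 0.027]), 0.56)]
fader_top [(array([ 0.586, -0.124,  0.061]), 0.6)]
clip_mark []
yellow_mark [(array([ 0.592, -0.125,  0.062]), 0.71)]
bowl [(array([ 0.752, -0.111,  0.02 ]), 0.79)]
jar [(array([0.548, 0.431, 0.086]), 0.56)]
cup [(array([ 0.526, -0.425,  0.05 ]), 0.81)]
```

View pics/scene.png

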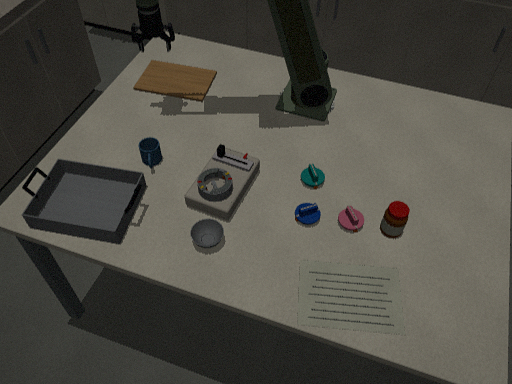

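View pics/side.png

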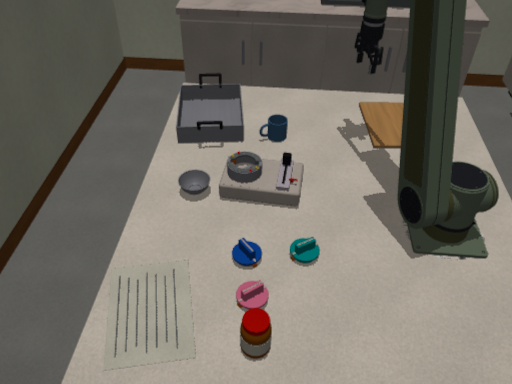

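The scene shows the mill on the right (~225,183), blue lid (307,213), turquoise and pink look-alikes beside it, and the fader at the far -y end with the red clip near the +y end. I'll move above the mill for a wrist view.

Request:
send_rows(
  deltas=[49,-24,-10,0,0,0.04,1,98,-48,-20,0,0,0.08,1,146,-72,-30,0,0,0.12,1,195,-96,-40,0,0,0.16,1,244,-120,-40,0,0,0.2,1,293,-143,-40,0,0,0.24,1,342,-167,-40,0,0,0.28,1,390,-191,-40,0,0,0.32,1,439,-215,-40,0,0,0.36,1,488,-239,-40,0,0,0.4,1],
)

```text
time: 1.55
tcp_pos: [0.5507, -0.1531, 0.2855]
ee_rot: [3.141, -0.003, 0.001]
ft_force: [1.2, -1.3, -0.7]
width: 0.0853
grasp_force: 0.0
```

Request:
send_rows(
  deltas=[0,0,0,0,0,0,1,0,0,0,0,0,0,1,0,0,0,0,0,0,1],
)

```text
time: 1.85
tcp_pos: [0.549, -0.1556, 0.2853]
ee_rot: [3.141, -0.001, -0.001]
ft_force: [-0.3, -0.1, 0.3]
width: 0.0855
grasp_force: 0.0
```

```bash
cat > h.py <<'E'
from cell import bot
import cv2,numpy as np
from scipy.spatial.transform import Rotation as R
def shot(c="wrist"):
    o=bot.get_obs(); im,d=bot.get_image(c); m=bot.camera_model(c)
    f=192/np.tan(np.radians(m["vertical_fov"])/2)
    if c=="wrist":
        T=np.eye(4);T[:3,:3]=R.from_rotvec(o["ee_rot"]).as_matrix();T[:3,3]=o["tcp_pos"];T=T@m["tool_from_camera"]
    else:
        T=np.eye(4);T[:3,:3]=R.from_rotvec(m["attitude"]).as_matrix();T[:3,3]=m["eye"]
    v,u=np.mgrid[:384,:512]
    P=np.stack([(u-m["cx"])/f*d,(v-m["cy"])/f*d,d],-1)@T[:3,:3].T+T[:3,3]
    P[d==0]=np.nan
    return o,im,P,T,f,m
def state():
    o=bot.get_obs();M=R.from_rotvec(o["ee_rot"]).as_matrix()
    print("t",round(o["time"],2),"tcp",np.round(o["tcp_pos"],4),"yaw",round(np.arctan2(M[1,0],M[0,0]),4),"z",np.round(M[:,2],3),"F",np.round(o["ft_force"],1),"w",round(o["width"],4),"g",round(o["grasp_force"],1),"j",np.round(o["joints"],2))
    return o,M
E
python3 - <<'E'
from h import *
state()
o,im,P,T,f,m=shot()
cv2.imwrite("pics/w1.png",im);np.savez("w1.npz",im=im,P=P)
hsv=cv2.cvtColor(im,cv2.COLOR_BGR2HSV);z=P[...,2]
H,S,V=hsv[...,0],hsv[...,1],hsv[...,2]
def rep(n,mk):
    k,l,st,c=cv2.connectedComponentsWithStats(mk.astype(np.uint8))
    for i in range(1,k):
        if st[i,4]>12: q=P[l==i];print(n,st[i,4],np.round(c[i],0),np.round(np.nanmean(q,0),4),np.round(np.nanpercentile(q,[3,97],axis=0),4).tolist())
rep("red",((H<6)|(H>174))&(S>140)&(z>.06))
rep("yel",(H>22)&(H<35)&(S>120)&(z>.06))
rep("collar",(z>.094)&(z<.106))
rep("fader",(z>.109)&(z<.12))
rep("case",(z>.052)&(z<.066))
E
```

```text
t 1.85 tcp [ 0.549  -0.1556  0.2853] yaw -0.0007 z [-0.001 -0.001 -1.   ] F [-0.3 -0.1  0.3] w 0.0855 g 0.0 j [-0.3   0.29  1.51 -0.    1.35  1.28]
red 83 [284.  76.] [ 0.6336 -0.1823  0.1007] [[0.6303, -0.1871, 0.0992], [0.637, -0.1774, 0.1023]]
red 76 [189. 130.] [ 0.5874 -0.0967  0.1005] [[0.5835, -0.1016, 0.099], [0.5908, -0.0922, 0.1017]]
red 103 [197. 248.] [ 0.4568 -0.0945  0.0784] [[0.4441, -0.0979, 0.077], [0.4665, -0.0912, 0.0794]]
yel 96 [265.  54.] [ 0.6515 -0.1659  0.1006] [[0.6467, -0.1698, 0.0992], [0.6563, -0.1621, 0.1021]]
yel 75 [208. 149.] [ 0.5698 -0.1133  0.1007] [[0.5651, -0.1174, 0.099], [0.5744, -0.1089, 0.1021]]
collar 7042 [236.  99.] [ 0.6135 -0.1398  0.0994] [[0.5609, -0.19, 0.0972], [0.6612, -0.0897, 0.1011]]
collar 98 [271. 227.] [ 0.4904 -0.1734  0.0999] [[0.4824, -0.1835, 0.0942], [0.4921, -0.1643, 0.1049]]
fader 522 [272. 243.] [ 0.4795 -0.1738  0.1133] [[0.4662, -0.1834, 0.1099], [0.4912, -0.165, 0.115]]
case 706 [491.  35.] [ 0.6707 -0.3822  0.059 ] [[0.64, -0.3876, 0.0526], [0.6996, -0.3775, 0.0655]]
case 17735 [236. 144.] [ 0.5628 -0.1371  0.0592] [[0.4346, -0.2147, 0.0561], [0.6768, -0.0593, 0.061]]
case 4452 [236. 100.] [ 0.6108 -0.1382  0.0596] [[0.571, -0.172, 0.0581], [0.6511, -0.1045, 0.0611]]
case 838 [485. 167.] [ 0.5424 -0.4024  0.06  ] [[0.496, -0.421, 0.0526], [0.5762, -0.3942, 0.0657]]
case 104 [503. 215.] [ 0.4874 -0.435   0.0586] [[0.4861, -0.4448, 0.0528], [0.4901, -0.4229, 0.0651]]
case 433 [ 12. 275.] [0.4085 0.1338 0.0535] [[0.3898, 0.1197, 0.0522], [0.4296, 0.1454, 0.055]]
```

View pics/w1.png

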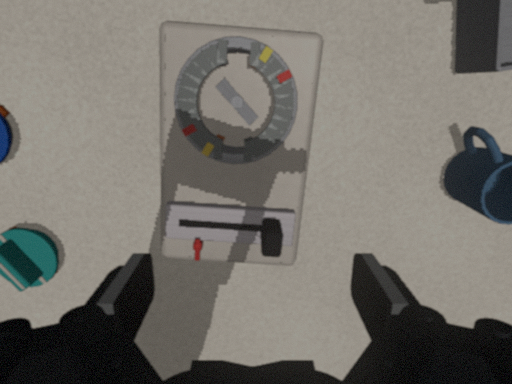

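The wrist view shows the mill's yaw is about -0.074, with the mouth at (0.6107,-0.1396), midway between both yellow and both red marks. The fader at (272,243) is at y=-45 in mill axes. The clip at (197,248) is at about +34. I'll grip the fader across mill y.

Request:
send_rows(
  deltas=[-35,9,40,0,0,0.037,0,-71,18,80,0,0,0.074,0,-71,18,120,0,0,0.074,0,-71,18,150,0,0,0.074,0,-71,18,170,0,0,0.074,0,-71,18,181,0,0,0.074,0,-71,18,181,0,0,0.074,0],
  squeeze=25,
)

```text
time: 2.6
tcp_pos: [0.4775, -0.1735, 0.1034]
ee_rot: [-3.139, 0.119, 0.004]
ft_force: [-0.2, 1.1, -0.8]
width: 0.0427
grasp_force: 0.0
```

Request:
send_rows(
  deltas=[0,0,0,0,0,0,-1,0,0,0,0,0,0,-1,0,0,0,0,0,0,-1,0,0,0,0,0,0,-1,0,0,0,0,0,0,-1,0,0,0,0,0,0,-1],
)

```text
time: 3.2
tcp_pos: [0.4795, -0.1733, 0.1057]
ee_rot: [3.138, -0.116, 0.004]
ft_force: [-1.4, -1.4, 6.8]
width: 0.0199
grasp_force: 27.9
```

Run:
```python
from h import *
state()
M=np.array([.6106,-.1396]);a=-.074;ex=np.array([np.cos(a),np.sin(a)]);ey=np.array([-np.sin(a),np.cos(a)])
o=bot.get_obs();q=o["tcp_pos"][:2]-M;print("tcp mill",q@ex,q@ey)
D=np.load("w1.npz");
for n,(im,P) in {"w1":(D["im"],D["P"]),"now":shot()[1:3]}.items():
    h=cv2.cvtColor(im,cv2.COLOR_BGR2HSV);w=P[...,:2]-M
    x,y=w@ex,w@ey
    mk=((h[...,0]<8)|(h[...,0]>172))&(h[...,1]>110)&(x<-.11)&(x>-.19)&(abs(y)<.06)&(P[...,2]>.065)
    for lo in np.arange(-.180,-.12,.004):
        s=mk&(x>=lo)&(x<lo+.004)
        if s.sum()>2: print(n,round(lo,3),s.sum(),np.round([y[s].min(),y[s].mean(),y[s].max(),P[...,2][s].mean()],4))
    f=(P[...,2]>.108)&(P[...,2]<.118)&(x<-.11)&(x>-.15)&(abs(y)<.07)
    if f.any(): print("fad",np.round([np.percentile(y[f],3),np.percentile(y[f],97)],4))
```

```text
t 3.2 tcp [ 0.4795 -0.1733  0.1057] yaw -0.0738 z [ 0.003 -0.001 -1.   ] F [-1.4 -1.4  6.8] w 0.0199 g 27.9 j [-0.37  0.35  1.91 -0.    0.87  1.28]
tcp mill -0.12828373346752892 -0.04332351023048876
w1 -0.172 10 [0.0314 0.0337 0.0358 0.0782]
w1 -0.168 17 [0.0313 0.0337 0.036  0.0782]
w1 -0.164 17 [0.0312 0.0336 0.0358 0.0785]
w1 -0.16 20 [0.0303 0.0339 0.0371 0.0786]
w1 -0.156 28 [0.0295 0.0333 0.0372 0.0784]
w1 -0.152 24 [0.0295 0.0331 0.0374 0.0781]
w1 -0.148 8 [0.0318 0.034  0.0361 0.0783]
fad [-0.0532 -0.0347]
now -0.164 49 [0.0309 0.034  0.0365 0.0784]
now -0.16 116 [0.0282 0.0327 0.0378 0.0781]
now -0.156 165 [0.0282 0.032  0.0379 0.0772]
now -0.152 138 [0.0286 0.0321 0.0379 0.0772]
now -0.148 59 [0.0302 0.0333 0.036  0.078 ]
now -0.136 8 [-0.0326 -0.0039  0.0187  0.1372]
now -0.132 6 [-0.0498 -0.0268  0.0384  0.106 ]
now -0.128 7 [-0.0509 -0.0399 -0.0325  0.1135]
now -0.124 6 [-0.0448 -0.029  -0.0123  0.1232]
fad [-0.0619 -0.0226]
```

Request:
send_rows(
  deltas=[0,-9,0,0,0,0,-1,0,-18,0,0,0,0,-1,0,-27,0,0,0,0,-1,0,-36,0,0,0,0,-1,0,-45,0,0,0,0,-1,0,-54,0,0,0,0,-1,0,-63,0,0,0,0,-1,0,-71,0,0,0,0,-1,0,-77,0,0,0,0,-1,0,-77,0,0,0,0,-1],
)

```text
time: 4.25
tcp_pos: [0.4853, -0.0953, 0.1056]
ee_rot: [-3.139, 0.116, -0.004]
ft_force: [-1.0, 1.4, 7.3]
width: 0.0195
grasp_force: 28.1
```

Request:
send_rows(
  deltas=[0,0,0,0,0,0,-1,0,0,0,0,0,0,-1],
)

```text
time: 4.45
tcp_pos: [0.4852, -0.0956, 0.1056]
ee_rot: [-3.139, 0.117, -0.004]
ft_force: [-1.0, 2.1, 7.1]
width: 0.0196
grasp_force: 28.1
```

```bash
cat > fad.py <<'E'
from h import *
state()
M=np.array([.6106,-.1396]);a=-.074;ex=np.array([np.cos(a),np.sin(a)]);ey=np.array([-np.sin(a),np.cos(a)])
o=bot.get_obs();q=o["tcp_pos"][:2]-M;print("tcp mill",q@ex,q@ey)
o,im,P,*_=shot();h=cv2.cvtColor(im,cv2.COLOR_BGR2HSV);w=P[...,:2]-M
cv2.imwrite("pics/f%d.png"%(o["time"]*100),im)
x,y=w@ex,w@ey
mk=((h[...,0]<8)|(h[...,0]>172))&(h[...,1]>110)&(x<-.14)&(x>-.19)&(abs(y)<.06)&(P[...,2]>.065)&(P[...,2]<.085)
for lo in np.arange(-.180,-.14,.004):
    s=mk&(x>=lo)&(x<lo+.004)
    if s.sum()>2: print(round(lo,3),s.sum(),np.round([y[s].min(),y[s].mean(),y[s].max(),P[...,2][s].mean()],4))
f=(P[...,2]>.108)&(P[...,2]<.118)&(x<-.11)&(x>-.15)&(abs(y)<.07)
if f.any(): print("fad",np.round([np.percentile(y[f],2),np.percentile(y[f],98)],4))
E
python3 fad.py
```

```text
t 4.45 tcp [ 0.4852 -0.0956  0.1056] yaw -0.0743 z [ 0.003  0.    -1.   ] F [-1.   2.1  7.1] w 0.0196 g 28.1 j [-0.22  0.33  1.95  0.    0.86  1.43]
tcp mill -0.12826633712773208 0.03464697795481659
-0.172 26 [0.0317 0.0339 0.036  0.0787]
fad [0.0147 0.0568]
```

Request:
send_rows(
  deltas=[0,1,0,0,0,0,-1,0,1,0,0,0,0,-0.2,0,1,0,0,0,0,-0.2,0,1,0,0,0,0,-0.2,0,1,-40,0,0,0,-0.2,0,1,-85,0,0,0,0,0,1,-130,0,0,0,1,0,1,-130,0,0,0,1,0,1,-130,0,0,0,1],
)

```text
time: 5.4
tcp_pos: [0.4845, -0.0971, 0.235]
ee_rot: [3.139, -0.116, 0.003]
ft_force: [-0.3, 0.1, -0.3]
width: 0.0833
grasp_force: 0.0
```

```bash
python3 fad.py; ls pics
```

```text
t 5.4 tcp [ 0.4845 -0.0971  0.235 ] yaw -0.0741 z [ 0.002 -0.    -1.   ] F [-0.3  0.1 -0.3] w 0.0833 g 0.0 j [-0.22  0.2   1.76 -0.    1.18  1.42]
tcp mill -0.12889884785909944 0.03307612246081952
-0.172 15 [0.0317 0.0336 0.0354 0.0783]
-0.168 20 [0.0318 0.0338 0.0363 0.0784]
-0.164 26 [0.0318 0.0339 0.0363 0.0784]
-0.16 36 [0.03   0.0341 0.038  0.0784]
-0.156 6 [0.0309 0.034  0.038  0.079 ]
fad [0.0251 0.0445]
f445.png
f540.png
scene.png
side.png
w1.png
```

Fader stands at 34.8 mm against the clip's 33.9 mm, which is aligned within 1 mm. Now the blue lid.

Request:
send_rows(
  deltas=[13,-46,-8,0,0,0,1,26,-91,-15,0,0,0,1,38,-137,-23,0,0,0,1,51,-182,-30,0,0,0,1,64,-228,-38,0,0,0,1,75,-273,-45,0,0,0,1,75,-273,-45,0,0,0,1,75,-273,-45,0,0,0,1,75,-273,-45,0,0,0,1],
)

```text
time: 6.35
tcp_pos: [0.5785, 0.1686, 0.2776]
ee_rot: [3.138, -0.117, -0.005]
ft_force: [-0.5, -0.2, -0.6]
width: 0.0854
grasp_force: 0.0
```

```bash
cat > lid.py <<'E'
from h import *
o,M=state()
o,im,P,*_=shot();h=cv2.cvtColor(im,cv2.COLOR_BGR2HSV);z=P[...,2]
cv2.imwrite("pics/l%d.png"%(o["time"]*100),im)
b=(h[...,0]>100)&(h[...,0]<130)&(h[...,1]>100)
k,l,st,c=cv2.connectedComponentsWithStats(b.astype(np.uint8));i=1+np.argmax(st[1:,4]);b=l==i
print("blob",st[i],c[i],"zs",np.round(np.nanpercentile(z[b],[2,30,50,70,98]),4))
zt=np.nanpercentile(z[b],98)
bar=b&(z>zt-.005);cap=b&(z<zt-.024)&(z>zt-.036)
for n,m in(("bar",bar),("cap",cap)):
    q=P[m][:,:2].astype(np.float32);r=cv2.minAreaRect(q*1000);print(n,m.sum(),r,q.mean(0),cv2.minEnclosingCircle(q*1000))
q=P[bar][:,:2];q=q-q.mean(0);e=np.linalg.svd(q,full_matrices=False)[2][0];e*=np.sign(e[0]);print("bar axis yaw",np.arctan2(e[1],e[0]))
E
python3 lid.py
```

```text
t 6.35 tcp [0.5785 0.1686 0.2776] yaw -0.0748 z [-0.003 -0.002 -1.   ] F [-0.5 -0.2 -0.6] w 0.0854 g 0.0 j [ 0.26  0.35  1.44 -0.    1.36  1.91]
blob [ 220  123   70   70 3456] [254.10011574 157.52662037] zs [0.0221 0.0234 0.0239 0.0246 0.0543]
bar 621 ((573.213623046875, 166.70677185058594), (18.26449203491211, 59.836692810058594), 40.85767364501953) [0.57445604 0.16620065] ((573.012451171875, 166.6280517578125), 30.52594566345215)
cap 2690 ((574.2327270507812, 166.98388671875), (79.21394348144531, 80.41751098632812), 84.4447021484375) [0.5768365  0.16756545] ((573.9388427734375, 166.8917236328125), 40.776634216308594)
bar axis yaw -0.8659553043096618
```

Request:
send_rows(
  deltas=[-5,2,0,0,0,-0.14,1,-5,2,0,0,0,-0.28,1,-5,2,0,0,0,-0.42,1,-5,2,0,0,0,-0.56,1,-5,2,30,0,0,-0.7,1,-5,2,60,0,0,-0.84,1,-5,2,80,0,0,-0.98,1,-5,2,100,0,0,-1.12,1,-5,2,120,0,0,-1.26,1,-5,2,140,0,0,-1.4,1],
)

```text
time: 7.4
tcp_pos: [0.5737, 0.1662, 0.1385]
ee_rot: [-2.473, -1.938, 0.001]
ft_force: [0.8, 1.0, -0.2]
width: 0.0858
grasp_force: 0.0
```

Request:
send_rows(
  deltas=[0,0,0,0,0,-0.14,1,0,0,0,0,0,-0.28,1,0,0,0,0,0,-0.42,1,0,0,0,0,0,-0.56,0.4,0,0,0,0,0,-0.7,0.4,0,0,0,0,0,-0.84,0.4,0,0,0,0,0,-0.96,0.4,0,0,0,0,0,-0.96,0.4,0,0,0,0,0,-0.96,0.4],
)

```text
time: 8.3
tcp_pos: [0.5739, 0.1669, 0.1393]
ee_rot: [-1.309, -2.856, 0.001]
ft_force: [-0.4, -0.3, -0.6]
width: 0.06
grasp_force: 0.0
```

```bash
python3 lid.py
```

```text
t 8.3 tcp [0.5739 0.1669 0.1393] yaw 2.2818 z [-0. -0. -1.] F [-0.4 -0.3 -0.6] w 0.06 g 0.0 j [ 0.26  0.44  1.66 -0.    1.04 -0.45]
blob [ 196  136  108  106 8153] [249.39470134 187.07629094] zs [0.0223 0.0234 0.0239 0.0244 0.0543]
bar 1564 ((572.1883544921875, 168.1677703857422), (17.593368530273438, 57.555721282958984), 41.239013671875) [0.5711541 0.1698593] ((572.5652465820312, 168.32015991210938), 29.31139373779297)
cap 6431 ((572.3963623046875, 168.018798828125), (80.72173309326172, 79.801513671875), 43.068790435791016) [0.5705577 0.1702416] ((572.7357788085938, 167.55807495117188), 41.175785064697266)
bar axis yaw -0.8538077847518416
```

Request:
send_rows(
  deltas=[1,0,40,0,0,0,0.4,1,0,75,0,0,0,0.4,1,0,90,0,0,0,0.4,1,0,96,0,0,0,0.4,1,0,96,0,0,0,0.4,1,0,96,0,0,0,-1,1,0,96,0,0,0,-1,1,0,96,0,0,0,-1,1,0,96,0,0,0,-1,1,0,96,0,0,0,-1],
  squeeze=70,
)

```text
time: 9.35
tcp_pos: [0.5741, 0.1688, 0.0446]
ee_rot: [1.303, 2.857, 0.002]
ft_force: [-1.2, -1.9, 6.4]
width: 0.0169
grasp_force: 72.1
```

Request:
send_rows(
  deltas=[0,0,0,0,0,0,-1,0,0,0,0,0,0,-1],
)

```text
time: 9.55
tcp_pos: [0.5741, 0.1688, 0.0446]
ee_rot: [1.303, 2.857, 0.002]
ft_force: [-1.0, -1.9, 6.5]
width: 0.0167
grasp_force: 72.1
```

```bash
python3 -c "from h import *;state()"
```

```text
t 9.55 tcp [0.5741 0.1688 0.0446] yaw 2.2857 z [ 0.002  0.    -1.   ] F [-1.  -1.9  6.5] w 0.0167 g 72.1 j [ 0.27  0.54  1.76 -0.    0.83 -0.45]
```

Request:
send_rows(
  deltas=[0,0,-40,0,0,0,-1,0,0,-80,0,0,-0.06,-1,-20,-14,-115,0,0,-0.15,-1,-54,-37,-135,0,0,-0.26,-1,-92,-62,-150,0,0,-0.37,-1,-130,-88,-150,0,0,-0.48,-1,-168,-114,-150,0,0,-0.59,-1,-206,-140,-150,0,0,-0.7,-1,-240,-163,-150,0,0,-0.78,-1,-257,-174,-150,0,0,-0.782,-1],
)

```text
time: 10.55
tcp_pos: [0.6104, -0.1429, 0.1928]
ee_rot: [-0.118, -3.139, 0.002]
ft_force: [0.2, 1.1, -2.0]
width: 0.0166
grasp_force: 70.9
```

Request:
send_rows(
  deltas=[0,0,0,0,0,0,-1,0,0,0,0,0,0,-1,0,0,0,0,0,0,-1],
)

```text
time: 10.85
tcp_pos: [0.6103, -0.1382, 0.193]
ee_rot: [-0.115, -3.139, -0.001]
ft_force: [-0.9, -0.2, -2.2]
width: 0.0167
grasp_force: 70.9
```

```bash
cat > held.py <<'E'
from h import *
o,M=state()
o,im,P,*_=shot();h=cv2.cvtColor(im,cv2.COLOR_BGR2HSV)
cv2.imwrite("pics/h%d.png"%(o["time"]*100),im)
Q=(P-o["tcp_pos"])@M
b=(h[...,0]>100)&(h[...,0]<130)&(h[...,1]>100)&(abs(Q[...,0])<.06)&(abs(Q[...,1])<.06)
zt=Q[...,2];print("z tool pct",np.round(np.nanpercentile(zt[b],[2,10,25,50,75,90,98]),4))
for sc in("scene","side"):
    o2,i2,P2,*_=shot(sc);h2=cv2.cvtColor(i2,cv2.COLOR_BGR2HSV);Q2=(P2-o["tcp_pos"])@M
    b2=(h2[...,0]>100)&(h2[...,0]<130)&(h2[...,1]>100)&(np.linalg.norm(Q2,axis=-1)<.08)
    print(sc,b2.sum(),np.round(np.nanpercentile(Q2[b2],[2,50,98],axis=0),4).tolist())
med=np.nanmedian(zt[b]); cap=b&(abs(zt-med)<.004)
q=Q[cap][:,:2];print("cap",cap.sum(),np.percentile(q,[1,99],axis=0))
# circle fit on known radius 42, hull outer points
hull=cv2.convexHull((q*1000).astype(np.float32))[:,0]
from scipy.optimize import least_squares
r=least_squares(lambda p:np.hypot(*(hull-p[:2]).T)-41.5,[0,0],loss="soft_l1",f_scale=.5);print("fit r41.5",r.x,np.round(r.fun,1))
E
python3 held.py; ls pics
```

```text
t 10.85 tcp [ 0.6103 -0.1382  0.193 ] yaw 3.0687 z [-0.001  0.001 -1.   ] F [-0.9 -0.2 -2.2] w 0.0167 g 70.9 j [-0.24  0.43  1.52  0.    1.19 -1.74]
z tool pct [-0.0582 -0.0092 -0.0081  0.0206  0.0212  0.0217  0.0224]
scene 381 [[-0.0423, -0.038, -0.0611], [-0.016, 0.009, 0.0193], [0.0265, 0.0402, 0.026]]
side 327 [[-0.0366, -0.0125, -0.0091], [0.0028, 0.0132, 0.0211], [0.0346, 0.0429, 0.0282]]
cap 9995 [[-0.01887323 -0.03754764]
 [ 0.03894253  0.04010913]]
fit r41.5 [-1.32633492  1.26521373] [ 0.1  0.1 -0.1  0.   0.1  0.1 -0.1  0.   0.3  0.  -0.  -0.  -0.3 -0.3
 -0.4 -0.6 -0.6 -0.6 -0.7 -0.6 -1.  -0.8 -0.3 -0.3 -0.9 -1.6 -0.8  0.1
 -0.7 -0.8 -0.7 -0.8 -0.8 -0.7 -0.7 -0.2 -0.2  0.  -0.2 -0.2 -0.1 -0.1
  0.   0.1  0.  -0.1 -0.   0.1]
f445.png
f540.png
h1085.png
l635.png
l830.png
scene.png
side.png
w1.png
```

```bash
cat > rel.py <<'E'
from h import *
from scipy.optimize import least_squares
o,M=state()
o,im,P,*_=shot();h=cv2.cvtColor(im,cv2.COLOR_BGR2HSV);H,S=h[...,0],h[...,1]
cv2.imwrite("pics/r%d.png"%(o["time"]*100),im)
Q=(P-o["tcp_pos"])@M*1000;z=P[...,2]
def circ(m,r,c0):
    best=None
    q=Q[m][:,:2]; th=np.arctan2(q[:,1]-c0[1],q[:,0]-c0[0]);out=[]
    for a in np.arange(-np.pi,np.pi,.06):
        s=q[(th>=a)&(th<a+.06)]
        if len(s)>5:
            e=np.hypot(*(s-c0).T);k=np.argsort(e)[-3];out.append(s[k])
    out=np.array(out)
    f=least_squares(lambda p:np.hypot(*(out-p[:2]).T)-p[2],[*c0,r],loss="soft_l1",f_scale=.7)
    g=least_squares(lambda p:np.hypot(*(out-p[:2]).T)-r,c0,loss="soft_l1",f_scale=.7)
    print(len(out),"free",np.round(f.x,2),"fixed",r,np.round(g.x,2),"rms",round(np.std(g.fun),2))
bl=(H>100)&(H<130)&(S>100)
zc=np.nanmedian(Q[...,2][bl&(np.hypot(Q[...,0],Q[...,1])<45)&(Q[...,2]>10)])
print("cap z",zc);circ(bl&(abs(Q[...,2]-zc)<4)&(np.hypot(Q[...,0],Q[...,1])<48),42,np.array([-1.,1.]))
w=np.hypot(P[...,0]-.6106,P[...,1]+.1396)
c0=(np.r_[.6106,-.1396,.1]-o["tcp_pos"])@M*1000
circ((z>.095)&(z<.105)&(w<.06)&~bl,56,c0[:2])
X=P[...,:2]
for n,mk in(("yel",(H>22)&(H<35)&(S>120)),("red",((H<6)|(H>174))&(S>140))):
    mk=mk&(w<.06)&(z>.09)&(z<.108)
    k,l,st,c=cv2.connectedComponentsWithStats(mk.astype(np.uint8))
    for i in range(1,k):
        if st[i,4]>12: print(n,st[i,4],np.round(c[i]),"tool",np.round(np.nanmean(Q[l==i],0),1),"world",np.round(np.nanmean(P[l==i],0),4))
print("expected mouth tool",c0)
E
python3 rel.py
```

```text
t 11.0 tcp [ 0.6106 -0.1381  0.1934] yaw 3.0694 z [-0.  0. -1.] F [-0.2  0.1 -1.7] w 0.0167 g 70.9 j [-0.24  0.43  1.52  0.    1.19 -1.74]
cap z 20.998281583515464
72 free [-0.44  1.26 40.45] fixed 42 [-2.17  1.33] rms 0.87
58 free [ 0.59 -1.11 54.99] fixed 56 [-0.65 -1.  ] rms 0.48
yel 176 [284. 137.] tool [42.8 22.  92.8] world [ 0.5695 -0.113   0.1005]
red 147 [310. 162.] tool [26.3 39.7 92.7] world [ 0.5872 -0.0966  0.1007]
expected mouth tool [-0.11750058 -1.46792974 93.37548516]
```

View pics/h1085.png

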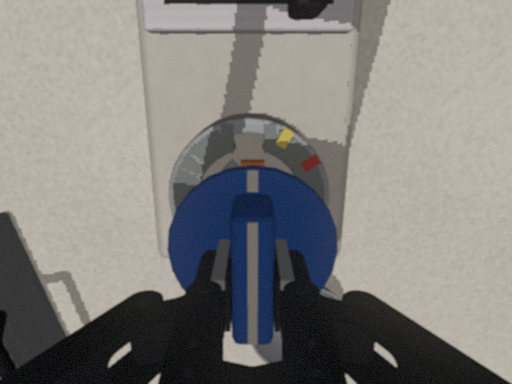

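The view shows the lid square in the grip over the mouth, with the notch at (250,160) lined up with the bar. The lid needs a nudge of about (+0.8, -2.5) mm in tool axes. Descending in stages.

Request:
send_rows(
  deltas=[1,-2.5,12,0,0,0,-1,1,-2.5,24,0,0,0,-1,1,-2.5,36,0,0,0,-1,1,-2.5,44,0,0,0,-1,1,-2.5,48,0,0,0,-1,1,-2.5,52,0,0,0,-1,1,-2.5,52,0,0,0,-1],
)

```text
time: 11.75
tcp_pos: [0.6093, -0.1418, 0.1408]
ee_rot: [-0.116, -3.139, -0.0]
ft_force: [0.0, -0.4, -1.7]
width: 0.0169
grasp_force: 70.9
```

```bash
python3 rel.py
```

```text
t 11.75 tcp [ 0.6093 -0.1418  0.1408] yaw 3.0678 z [-0.001  0.    -1.   ] F [ 0.  -0.4 -1.7] w 0.0169 g 70.9 j [-0.25  0.48  1.59 -0.    1.07 -1.74]
cap z 21.007779052807198
72 free [-0.75  1.35 40.82] fixed 42 [-2.1   1.35] rms 0.69
77 free [-0.38  2.63 55.12] fixed 56 [-1.24  2.55] rms 0.5
yel 309 [301. 155.] tool [41.9 25.7 40.2] world [ 0.5695 -0.1131  0.1006]
red 266 [334. 186.] tool [25.4 43.3 40.2] world [ 0.5871 -0.0967  0.1006]
red 29 [174. 279.] tool [-29.1 -42.8  40.2] world [ 0.6352 -0.1866  0.1006]
expected mouth tool [-1.11382592  2.30154381 40.82984949]
```

Request:
send_rows(
  deltas=[0.5,1.2,0,0,0,0,-1,0.5,1.2,3,0,0,0,-1,0.5,1.2,6,0,0,0,-1,0.5,1.2,9,0,0,0,-1,0.5,1.2,11,0,0,0,-1,0.5,1.2,12,0,0,0,-1,0.5,1.2,12,0,0,0,-1],
)

```text
time: 12.5
tcp_pos: [0.609, -0.1406, 0.1291]
ee_rot: [-0.116, -3.139, 0.0]
ft_force: [0.8, -0.0, -2.3]
width: 0.0169
grasp_force: 70.9
```

```bash
python3 rel.py
```

```text
t 12.5 tcp [ 0.609  -0.1406  0.1291] yaw 3.0678 z [-0. -0. -1.] F [ 0.8 -0.  -2.3] w 0.0169 g 70.9 j [-0.25  0.49  1.61 -0.    1.05 -1.74]
cap z 21.003838355909107
72 free [-0.93  1.28 40.93] fixed 42 [-2.11  1.31] rms 0.6
78 free [-0.73  1.41 55.11] fixed 56 [-1.62  1.4 ] rms 0.96
yel 353 [302. 161.] tool [41.5 24.5 28.5] world [ 0.5694 -0.1131  0.1006]
red 304 [336. 194.] tool [25.  42.1 28.4] world [ 0.5871 -0.0968  0.1006]
red 175 [173. 289.] tool [-28.1 -40.9  28.4] world [ 0.6339 -0.1834  0.1007]
expected mouth tool [-1.57334035  1.11937943 29.06029333]
```

Seated and concentric with the mouth (cap top at 0.108). Turning clockwise about the lid's axis.

Request:
send_rows(
  deltas=[0,0.1,0.5,0,0,0.05,-1,0.1,0.1,0.5,0,0,0.1,-1,0.1,0.2,0.5,0,0,0.15,-1,0.2,0.2,0.5,0,0,0.2,-1,0.2,0.3,0.5,0,0,0.25,-1,0.3,0.4,0.5,0,0,0.3,-1,0.3,0.4,0.5,0,0,0.35,-1,0.4,0.5,0.5,0,0,0.4,-1,0.5,0.5,0.5,0,0,0.45,-1,0.5,0.5,0.5,0,0,0.45,-1],
  squeeze=90,
)

```text
time: 13.55
tcp_pos: [0.6089, -0.1404, 0.1289]
ee_rot: [0.812, 3.034, -0.001]
ft_force: [0.7, -2.5, -2.3]
width: 0.0163
grasp_force: 92.7
```

```bash
cat > ang.py <<'E'
from h import *
o,M=state();print("torque",o["wrist_torque"])
o,im,P,*_=shot();h=cv2.cvtColor(im,cv2.COLOR_BGR2HSV);z=P[...,2]
cv2.imwrite("pics/a%d.png"%(o["time"]*100),im)
w=np.hypot(P[...,0]-.6106,P[...,1]+.1396)
bl=(h[...,0]>100)&(h[...,0]<130)&(h[...,1]>100)&(w<.04)
for t in(.135,):
    m=bl&(z>t-.003)&(z<t+.008)
    q=P[m][:,:2];print("bar n",m.sum());q0=q-q.mean(0);e=np.linalg.svd(q0,full_matrices=False)[2][0];e*=np.sign(e[0])
    print("svd yaw",np.arctan2(e[1],e[0]))
    r=cv2.minAreaRect((q*1000).astype(np.float32));print(r)
    Q=(P-o["tcp_pos"])@M*1000;q=Q[m]
    # edges of the bar per slice in tool x
    for lo in range(-35,35,5):
        s=q[(q[:,0]>=lo)&(q[:,0]<lo+5)]
        if len(s)>15: print(lo,np.round(np.percentile(s[:,1],[3,97]),1),end="; ")
E
python3 ang.py
```

```text
t 13.55 tcp [ 0.6089 -0.1404  0.1289] yaw 2.6183 z [ 0.001 -0.001 -1.   ] F [ 0.7 -2.5 -2.3] w 0.0163 g 92.7 j [-0.24  0.49  1.61 -0.    1.05 -1.29]
torque [-0.14328417 -0.09836905  0.18037841]
bar n 4123
svd yaw -0.5247347094586534
((607.8751831054688, -140.37350463867188), (40.18404006958008, 58.220306396484375), 36.827789306640625)
-30 [-5.8  9. ]; -25 [-6.6 10. ]; -20 [-6.5  9.9]; -15 [-6.3  9.8]; -10 [-6.3  9.7]; -5 [-6.4  9.7]; 0 [-6.3  9.8]; 5 [-10.4  23.1]; 10 [-6.9 10.2]; 15 [-6.9 10.1]; 20 [-6.6 10.1]; 25 [-6.3  9.6];
```

Request:
send_rows(
  deltas=[0,0,0,0,0,0.025,-1,0,0.1,0,0,0,0.05,-1,0,0.1,0,0,0,0.05,-1,0,0.1,0,0,0,0.05,-1,0,0.1,0,0,0,0.05,-1],
)

```text
time: 14.1
tcp_pos: [0.6089, -0.1402, 0.129]
ee_rot: [0.888, 3.012, -0.001]
ft_force: [0.9, -2.3, -2.8]
width: 0.0164
grasp_force: 92.7
```

```bash
python3 ang.py; python3 rel.py|grep -v red
```

```text
t 14.1 tcp [ 0.6089 -0.1402  0.129 ] yaw 2.5681 z [ 0.001 -0.001 -1.   ] F [ 0.9 -2.3 -2.8] w 0.0164 g 92.7 j [-0.24  0.49  1.61 -0.    1.05 -1.24]
torque [-0.47774603 -0.28263398  0.16542794]
bar n 4136
svd yaw -0.5734179701364468
((607.92919921875, -140.37481689453125), (40.202964782714844, 58.61570358276367), 34.108787536621094)
-30 [-6.   9.2]; -25 [-6.6 10.1]; -20 [-6.5  9.9]; -15 [-6.2  9.8]; -10 [-6.3  9.8]; -5 [-6.3  9.7]; 0 [-6.3  9.8]; 5 [-7.2 23.1]; 10 [-7.2 10.2]; 15 [-6.7 10.1]; 20 [-6.6 10.1]; 25 [-6.3  9.6]; t 14.15 tcp [ 0.6089 -0.1402  0.129 ] yaw 2.568 z [ 0.001 -0.001 -1.   ] F [ 0.8 -2.7 -1.7] w 0.016 g 92.7 j [-0.24  0.49  1.61 -0.    1.05 -1.24]
cap z 21.133822754715013
72 free [-0.09  1.64 40.86] fixed 42 [-1.37  1.7 ] rms 0.65
76 free [-0.3   1.71 55.16] fixed 56 [-1.15  1.71] rms 0.86
yel 345 [252. 149.] tool [47.9  1.6 28.2] world [ 0.5695 -0.1129  0.1007]
expected mouth tool [-1.09048375  1.46769305 28.96475509]
```

View pics/a1410.png

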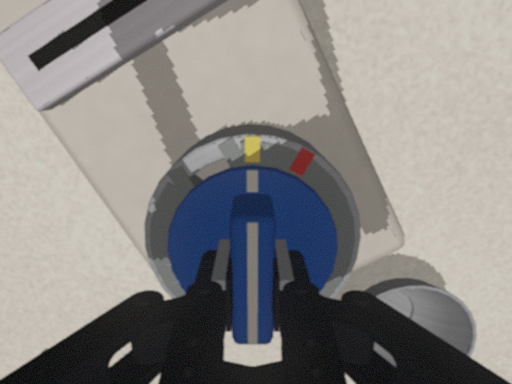

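The bar (column 252) points straight at the yellow mark (252,149). The lid is seated and still gripped, so I'm handing in.

```bash
python3 -c "
from cell import bot
print(bot.close_job())"
```

```text
the job is handed in; nothing more can be done
None
```

I handed the job in at about 14 s: the fader measured within 1 mm of the red clip, and the seated lid was still gripped with its bar pointing at yellow, with no verdict returned.

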